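Flip down a splash shield's kickstand, then hold the shield upright

TASK

Get the small bench splash shield ready for levelling. While it still leans back on its rests, gently press its red-footed kickstand leg down past centre (no harder than 20 N) until it snaps fully down by itself; then take the blue top rail in the gripper, swing the shield upright without tipping it forward onto the leg, and hold it there, leaning on neither rests nor leg. Finish while still holding the rail with the shield upright and still, and leave the bottle, beaker and timer beside it where they stand.

Things in the scene. Friction and masses are not known exactly. Their poses are not given: they have to be found in the camera images.
- base: Grey base plate of the splash shield, 90 x 190 x 12 mm, fixed to the bench, with two rear rests 112 mm high. Origin: centre of its underside, on the bench. x points to the back (the way the shield leans at the start), y along the shield's width towards the end with the kickstand, z up. The shield pivots about the line along base y that runs 30 mm above the origin.
- shield_angle (a joint): Tilt of the shield (clear window 150 x 150 x 4 mm between two tube posts at base y = -80 and +80 mm, 0.6 to 0.9 kg). 0 = leaning back 0.30 rad on its rests (start), 0.30 = upright, 0.45 = leaning forward, stopped by the lowered leg. It swings towards base -x as it grows. Almost no friction: let go, it falls to one side.
- rail_mid (a point): Middle of the top rail. Round blue rail, 18 mm diameter, 194 mm long, on the shield's top edge: hold it here. It lies 190 mm from the pivot line: upright 220 mm above the bench; leaning on the rests 212 mm, and 56 mm behind the pivot along base x. y lies along the rail, z away from the pivot. Free above and on both sides; it can turn between gripper pads.
- kickstand_angle (a joint): Leg angle about its hub; the axis is normal to the window. 0 = stowed (start): leg points beyond the shield's +y end, 35 degrees upward. Grows as the leg is pressed down: 0.61 = level, 2.27 = fully down (stop). An over-centre spring returns it to 0 from below about 0.9 and snaps it down to 2.27 from above; pressing at leg_press takes about 3 N, less near the centre.
- kickstand: The kickstand leg: bright steel rod 10 mm in diameter and about 128 mm long with a red foot 16 mm in diameter, on a black hub; it slants forward, so that the foot lies 38 mm farther from the window than the hub. Origin: on the hub's axis, 22 mm in front of the post at base y = +80 mm, 115 mm up the post from the tilt pivot. A force above 20 N on it is too hard.
- shield: The whole tilting splash shield with rail and kickstand. Origin: on the tilt pivot line, midway along it, 30 mm above the bench. y along the pivot line (as base y), z up along the window to the rail, x normal to the window, to the back.
- leg_press (a point): Point on the leg's centre line, 90 mm from the hub's axis; moves with the leg. The leg's upper surface lies 5 mm above it. Good place for a closed fingertip to press down from above; at the start it is about 74 mm beyond the hub along base y, clear of the shield, about 203 mm above the bench. Its plane leans with the shield.
- leg_foot (a point): Centre of the red foot's tip, 128 mm from the hub's axis; moves with the leg.
- indicator: Bystander: small white bottle with red cap, diameter 39 mm, 70 mm high, behind and right of the shield. Origin: centre of its underside.
- beaker: Bystander: clear empty beaker, diameter 67 mm, 80 mm high. Origin: centre of its underside.
- timer: Bystander: white kitchen-style timer 62 x 62 x 20 mm, lying between the robot and the shield. Origin: centre of its underside.

How it is judged:
On the way, in this order (a step that is already met when the one before it is completed fails the run):
1. the kickstand has snapped fully down while the shield still leans back on its rests (value of joint kickstand_angle above 2 rad and value of joint shield_angle below 0.15 rad), for 0.2 s.
2. the shield is upright, held by its top rail, with the kickstand still down (value of joint kickstand_angle above 2 rad and value of joint shield_angle between 0.24 and 0.36 rad and contact force between the fingers and shield above 1 N and z of the grasp point in the frame of rail_mid between -0.035 and 0.035 m), for 0.3 s.
At the end, for the whole second after the job is handed in: Fingers hold the top rail (over 1 N, grasp point within 35 mm of it in height); shield still (under 0.1 rad/s) and within 0.06 rad of upright (shield_angle 0.24 to 0.36); kickstand fully down (over 2.0 rad); bottle, beaker and timer within 30 mm of their start (all of step 2 and velocity of joint shield_angle between -0.1 and 0.1 rad/s and distance of each of indicator, beaker, timer from where it was at the start of the episode below 0.03 m); the arm keeps its last pose, push and grip.
It fails at once if the leg is pressed harder than 20 N (contact force between any of the arm, the fingers and kickstand above 20 N).
It fails at once if the shield tips forward onto its leg (value of joint shield_angle above 0.43 rad).
It fails at once if the bottle, the beaker or the timer is pushed away (distance of any of indicator, beaker, timer from where it was at the start of the episode above 0.03 m).
It also fails if it takes over 40 s, if anything falls off the work surface, if the arm or the gripper's body presses on something with over 40 N, if the wrist force passes 120 N, or if a joint passes its speed limit or range.

ROBOT

A 6-joint arm with a two-finger parallel gripper is mounted at the origin on a cart in front of the work surface, level with it; the furniture and walls round the work are solid. World frame = base frame: x ahead of the robot, y to its left, z up, the work surface at z = 0. Lengths are in m, angles in rad, forces in N, time in s.
With the tool pointing down it reaches from about 0.375 to 0.9 m from the base axis. Payload 3.1 kg.
Tool frame: the origin (TCP) lies at the centre of the arm's flange, where the gripper is bolted on; the fingertips stand 173 mm ahead of it and the grasp point (between the pads) lies 155 mm ahead of it (tip_extent is the distance from the TCP to the fingertips, in m); z points along the fingers, y is the direction in which the jaws open and shut (so a half turn about z gives the same grasp; the last joint's range is limited). The gripper opens to 85 mm and grips with 20 to 120 N. Pads are 22 mm wide; open, the fingers measure 114 mm over their backs; the gripper's body (76 mm by 85 mm) begins 54 mm behind the grasp point. The pads swing forward as they close: fully open they stand 13 mm farther back than shut.
Start: joints at [-1.411, 0.527, 1.433, -0, 1.181, -0.178], TCP at [0.208, -0.589, 0.405] pointing down, gripper open.
Joint ranges: [-3.08, 3.08], [-0.75, 2.2], [0.22, 2.44], [-1.43, 4.57], [0, 2.65], [-2.85, 2.85]. Speed limits (rad/s): [2.79, 2.79, 3.14, 3.14, 3.14, 3.14].

INTERFACE

Orientations are given as a unit quaternion [x, y, z, w].
In Python, from station import sense, snapshot, sign_off, tip_extent gives the robot as it stands. The module is installed in compiled form; this text tells all that it offers.
- The arm moves only by the tool servo_tool, never from a script. Its argument "rows" is a list of rows, each a list of 3 entries, a list of its own where there are three numbers: the shift along the tool's x, y, z in mm, then the turn about the tool's z in degrees, then the opening, from -1 (shut) to 1 (fully open), so that 0 is half open. A call has 1 to 8 rows; each row is the pose to reach, as a shift and turn from the pose measured when the call began, along the tool's axes at that moment; what a row does not reach only later rows make up. A row lasts 1/10 s, in which the tool goes at most 50 mm and 8.59 degrees, less where a joint would pass 70% of its speed; a pose out of reach is approached as far as the arm can. A call with a gripper value outside its range is refused whole. The fingers move at their own pace and stop on an object; "force" is the grip in N (left out, the last holds). Time passes only in rows, so rows that repeat a pose let the fingers close. It gives the time, the measured TCP pose, the force and the opening at its end, in the units of the state.
- sense(): the state, without advancing time (a new reading comes with each control period).
- snapshot(name): name is "scene" or "top"; returns a dict with "image" (400x640x3 uint8, blue, green, red), "z_map" (400x640 float32, m along the optical axis (not along the pixel's ray), 0 where there is no reading), "vertical_fov" (degrees; the focal length in pixels is half the picture's height over the tangent of half this angle, whatever the lens; pixels are square), "cx", "cy" (the principal point, pixels), "k1" (the pictures are not rectified: a ray, as slopes to the right and down, at radius r is drawn at 1 + k1 r^2 times it, then the intrinsics apply), "cam_to_world" (4x4, takes a point from camera to world coordinates). Camera axes: x right, y down, z forward; pixel columns grow to the right and rows downward; lengths in m; the calibration is good to about 2 mm. A picture is of the moment at which its call begins.
- sign_off(): hands the job in, once; it reports no verdict.
The state is a dict: "t": time; "q": joint angles; "qd": joint speeds; "tau": joint torques, N m; "tcp_pos": TCP position; "tool_rot": TCP orientation; "force": force on the tool from outside, world axes, zero at the start; "ft_torque": the same for the moment, N m; "finger_gap": opening from 0.0 (shut) to 1.0 (fully open).
Only numpy, scipy, OpenCV 4.12 (cv2) and the standard library are available. Lean on these libraries where they do the work, as an engineer would, in place of code of your own. Each camera call takes 0.05 s, during which the arm holds its last target. There are 200 camera calls.

## Working session

There is one attempt and no reset: what is moved stays moved. The work goes in short steps, Python scripts to look and compute and a tool call to move; the robot and the scene stay as the last step left them, time stands still between calls to the robot, and variables do not carry over. Pictures are saved under pics/ and viewed, about 8 in all and at most 12, crops included, and the job is handed in when it is done.

Besides the shell and the picture viewer there is one more tool, called by a JSON object that holds its "name" and its "arguments", one argument or row to a line. servo_tool: Moves the arm, as the interface text tells. Its arguments: {"type":"object","properties":{"rows":{"type":"array"},"force":{"type":"number"}},"required":["rows"]}

```bash
mkdir -p pics; cat > h.py <<'E'
import numpy as np, cv2
from station import sense, snapshot, sign_off, tip_extent
def K(s):
    f=200/np.tan(np.radians(s["vertical_fov"])/2); return f
def rays(s,uv):
    uv=np.atleast_2d(np.float64(uv)); f=K(s); d=np.c_[(uv[:,0]-s["cx"])/f,(uv[:,1]-s["cy"])/f]
    o=d.copy()
    for _ in range(20): o=d/(1+s["k1"]*(o**2).sum(1,keepdims=True))
    return np.c_[o,np.ones(len(o))]
def pts(s,uv):  # with z_map
    uv=np.atleast_2d(uv).astype(int); z=s["z_map"][uv[:,1],uv[:,0]]
    T=s["cam_to_world"]; return (rays(s,uv)*z[:,None])@T[:3,:3].T+T[:3,3]
def plane(s,uv,h):
    T=s["cam_to_world"]; d=rays(s,uv)@T[:3,:3].T; return T[:3,3]+d*((h-T[2,3])/d[:,2])[:,None]
def mask(s,lo,hi):
    m=cv2.inRange(cv2.cvtColor(s["image"],cv2.COLOR_BGR2HSV),lo,hi); v,u=np.nonzero(m); return np.c_[u,v]
E
python3 - <<'E'
from h import *
st=sense();print(st)
a=snapshot("scene");b=snapshot("top")
for n,s in(("scene",a),("top",b)):
    cv2.imwrite(f"pics/{n}0.png",s["image"]);print(n,s["vertical_fov"],s["cx"],s["cy"],s["k1"],s["cam_to_world"].round(3).tolist())
    m=mask(s,(100,120,60),(130,255,255));p=pts(s,m);print("blue",len(m),m.min(0),m.max(0),np.median(p,0))
E
```

```text
{'t': 0.0, 'q': array([-1.41051592e+00,  5.28476827e-01,  1.43391372e+00,  4.32221883e-05,
        1.18139168e+00, -1.78487125e-01]), 'qd': array([-0.00085175,  0.00074212, -0.00036515, -0.00173538,  0.0019039 ,
        0.00115784]), 'tau': array([ 2.35970577e-05, -4.42355382e+01, -1.78029281e+01, -9.57475004e-05,
        8.43898393e-03,  6.19093555e-06]), 'tcp_pos': array([ 0.20768709, -0.589117  ,  0.40372302]), 'tool_rot': array([ 9.85689631e-01,  1.68566757e-01,  2.99494400e-05, -1.09455715e-03]), 'force': array([ 0.21589645, -0.30295085, -0.7557707 ]), 'ft_torque': array([ 0.02726305, -0.03365624, -0.05141454]), 'finger_gap': 0.9954902075012303}
scene 53.01813947438628 321.1595997900222 202.1527499134352 -0.057612823574591104 [[-0.869, -0.254, 0.425, 0.054], [-0.495, 0.447, -0.745, 0.95], [-0.001, -0.858, -0.514, 0.726], [0.0, 0.0, 0.0, 1.0]]
blue 12642 [0 0] [639 399] [0.79067438 0.07796442 0.33395684]
top 57.643135590524345 321.41396287008877 196.10218582785512 -0.07583862032654996 [[0.124, -0.971, 0.206, 0.359], [-0.992, -0.121, 0.028, 0.126], [-0.003, -0.208, -0.978, 0.995], [0.0, 0.0, 0.0, 1.0]]
blue 2274 [10  0] [612 309] [0.59079372 0.39773244 0.13188632]
```

View pics/scene0.png

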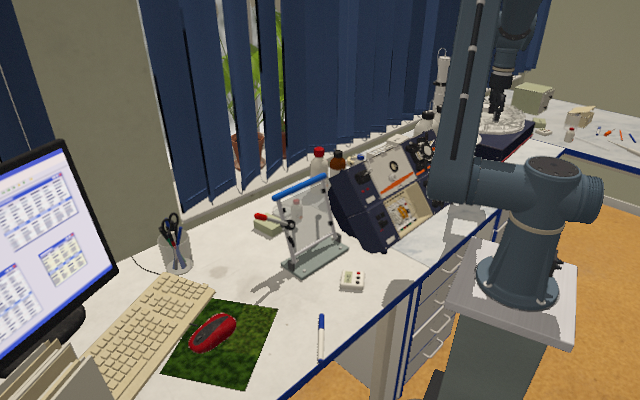

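View pics/top0.png

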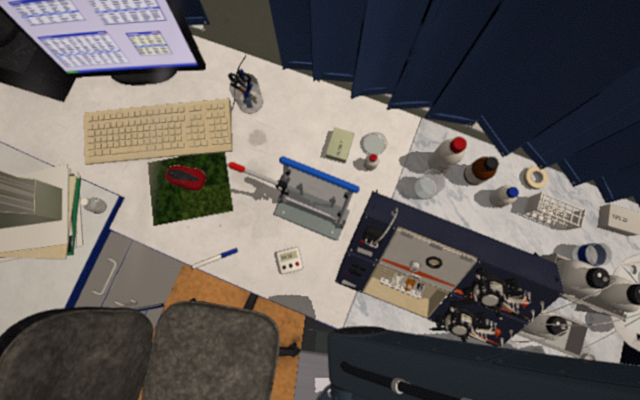

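The scene view shows the blue rail at about (272..326, 175..200), the red foot at (260,216) and the timer at (352,280). In the top view the rail runs (281,159)–(357,188), the foot is at (233,166), the bottle cap at (371,161) and the navy instrument stands right of the rail from (370,195).

```bash
cat >> h.py <<'E'
def comp(s,lo,hi,box):
    m=mask(s,lo,hi); x0,y0,x1,y1=box
    return m[(m[:,0]>=x0)&(m[:,0]<=x1)&(m[:,1]>=y0)&(m[:,1]<=y1)]
E
python3 - <<'E'
from h import *
b=snapshot("top");a=snapshot("scene")
def red(s,box): return np.r_[comp(s,(0,130,80),(8,255,255),box),comp(s,(172,130,80),(180,255,255),box)]
for n,s,rb,fb in(("top",b,(274,150,362,196),(225,158,246,175)),("scene",a,(268,170,330,204),(248,210,270,224))):
    m=comp(s,(100,150,100),(118,255,255),rb);p=pts(s,m);
    c,(w,h),ang=cv2.minAreaRect(m.astype(np.float32));bx=cv2.boxPoints(((c),(w,h),ang))
    print(n,"rail",len(m),c,w,h,ang)
    P=plane(s,m,.212);
    ends=[]
    d=np.linalg.svd(P[:,:2]-P[:,:2].mean(0),full_matrices=False)[2][0]; t=(P[:,:2]-P[:,:2].mean(0))@d
    print(" plane mean",P.mean(0),"dir",d,"ext",t.min(),t.max(),"mid",P[:,:2].mean(0)+d*(t.min()+t.max())/2)
    g=p[(p[:,2]>.18)&(p[:,2]<.24)];print(" depth",len(g),g.mean(0),g.max(0),g.min(0))
    d3=np.linalg.svd(g-g.mean(0),full_matrices=False)[2][0];t=(g-g.mean(0))@d3;print(" d3",d3,t.min(),t.max(),g.mean(0)+d3*(t.min()+t.max())/2)
    m=red(s,fb);p=pts(s,m);print(" foot",len(m),m.mean(0),np.median(p,0),p.min(0),p.max(0))
# depth near instrument / timer / bottle in top
for uv in((289,261),(371,160),(374,143),(385,195),(375,230),(340,145),(300,220),(340,225)):
    print(uv,pts(b,uv).round(3))
v,u=np.mgrid[0:400:4,0:640:4];uv=np.c_[u.ravel(),v.ravel()];p=pts(b,uv);k=(p[:,2]>.08)&(p[:,0]>.2)&(np.abs(p[:,0]-.55)<.35)
E
```

```text
top rail 465 (318.9309997558594, 174.17242431640625) 83.5628890991211 5.570859909057617 21.801410675048828
 plane mean [0.57223946 0.16098491 0.212     ] dir [-0.26500322 -0.96424753] ext -0.09465041410130025 0.09302429614823758 mid [0.57245492 0.1617689 ]
 depth 463 [0.57032303 0.16060919 0.21896074] [0.60005892 0.25166281 0.22423344] [0.54273853 0.07129985 0.21468956]
 d3 [-0.26358222 -0.96463096 -0.00339572] -0.09435823648563145 0.09213319972614946 [0.57061627 0.16168236 0.21896452]
 foot 90 [236.26666667 166.62222222] [0.56285129 0.34380721 0.2278051 ] [0.55609036 0.32895378 0.21415541] [0.57095831 0.35855775 0.23803001]
scene rail 244 (298.4132080078125, 185.81063842773438) 4.318058013916016 58.18014907836914 65.3764419555664
 plane mean [0.57301401 0.15984905 0.212     ] dir [0.25706313 0.96639461] ext -0.10085506302897318 0.09384116542715203 mid [0.5721125  0.15645995]
 depth 241 [0.56740461 0.16953426 0.21768589] [0.59824493 0.25433028 0.22214369] [0.5397621  0.0724932  0.21128976]
 d3 [ 0.26661459  0.96379984 -0.00255553] -0.09951077570484293 0.08756712117778884 [0.56581243 0.16377861 0.21770115]
 foot 70 [260.35714286 216.34285714] [0.55633761 0.35013656 0.2266831 ] [0.55214202 0.33088029 0.21073905] [0.56778174 0.36196199 0.23581819]
(289, 261) [[0.379 0.218 0.02 ]]
(371, 160) [[0.668 0.034 0.066]]
(374, 143) [[0.742 0.024 0.001]]
(385, 195) [[ 0.593 -0.021  0.   ]]
(375, 230) [[0.462 0.026 0.223]]
(340, 145) [[0.713 0.121 0.03 ]]
(300, 220) [[0.492 0.205 0.009]]
(340, 225) [[0.492 0.095 0.01 ]]
```

```bash
cat >> h.py <<'E'
from scipy.spatial.transform import Rotation
O=np.array([.518,.177,0]); BY=np.array([.265,.964,0]); BX=np.array([.964,-.265,0]); Z=np.array([0,0,1.])
def base(p): p=np.asarray(p)-O; return np.array([p@BX,p@BY,p@Z])
def go(bp,tip=.173):
    """bp: base coords (m) for tool point tip ahead of TCP"""
    st=sense(); R=Rotation.from_quat(st["tool_rot"]).as_matrix()
    w=O+bp[0]*BX+bp[1]*BY+bp[2]*Z; cur=st["tcp_pos"]+tip*R[:,2]
    X=R[:,0]; yaw=np.degrees(np.arctan2(X[1],X[0])); des=np.degrees(np.arctan2(BY[1],BY[0]))
    print("t",st["t"],"cur base",(base(cur)*1000).round(1),"shift mm",(R.T@(w-cur)*1000).round(1),"turn",round(-(des-yaw),1),"F",st["force"].round(2),"gap",round(st["finger_gap"],3),"tz",R[:,2].round(3))
E
python3 - <<'E'
from h import *
b=snapshot("top");v,u=np.mgrid[0:400:2,0:640:2];p=pts(b,np.c_[u.ravel(),v.ravel()])
for x in np.arange(.15,.8,.1):
    print(round(x,2),[round(float(p[(abs(p[:,0]-x)<.05)&(abs(p[:,1]-y)<.05)&(p[:,2]<.6),2].max(initial=-1)),2) for y in np.arange(-.7,.5,.1)])
go([.003,.155,.26])
st=sense();R=Rotation.from_quat(st["tool_rot"]).as_matrix()
for w in([.19,.239,.12],[.353,.914,.03]): print(w,(R.T@np.array(w)*1000).round())
E
```

```text
0.15 [-1.0, -1.0, -1.0, -1.0, -1.0, -1.0, -1.0, 0.45, 0.37, 0.0, -0.24, -0.24]
0.25 [0.1, 0.1, 0.07, 0.2, 0.15, 0.6, 0.6, 0.56, 0.41, 0.0, 0.0, 0.0]
0.35 [0.13, 0.24, 0.33, 0.32, 0.26, 0.25, 0.19, 0.16, 0.12, 0.02, 0.02, 0.02]
0.45 [0.1, 0.1, 0.27, 0.32, 0.23, 0.24, 0.24, 0.27, 0.23, 0.02, 0.01, 0.0]
0.55 [0.05, 0.09, 0.07, 0.07, 0.07, 0.19, 0.21, 0.23, 0.22, 0.22, 0.23, 0.24]
0.65 [0.12, 0.24, 0.35, 0.43, 0.13, 0.17, 0.16, 0.07, 0.03, 0.03, 0.0, 0.03]
0.75 [-0.03, 0.0, 0.37, 0.48, 0.6, 0.58, 0.55, 0.52, 0.03, 0.03, 0.0, 0.1]
t 0.25 cur base [ -96.1 -820.8  231.3] shift mm [ 638.2 -745.   -27.9] turn -55.2 F [-0.7  -0.18  0.36] gap 0.997 tz [-0.     0.001 -1.   ]
[0.19, 0.239, 0.12] [ 259. -162. -120.]
[0.353, 0.914, 0.03] [ 637. -745.  -29.]
```

{"name": "servo_tool", "arguments": {
  "rows": [
    [[0, 0, -45], 0, -1],
    [[0, 0, -90], 0, -1],
    [[0, 0, -135], 0, -1],
    [[0, 0, -180], -7, -1],
    [[39, -31, -180], -14, -1],
    [[78, -62, -180], -21, -1],
    [[117, -93, -180], -28, -1],
    [[156, -124, -180], -35, -1]
  ],
  "force": 30
}}

```text
t: 1.05
tcp_pos: [0.3142, -0.4189, 0.5844]
tool_rot: [0.888, 0.459, 0.0, -0.0]
force: [0.9, 0.0, 0.9]
finger_gap: -0.004
```

```bash
python3 -c "
from h import *
go([.003,.155,.40]);print(sense()['tcp_pos'])"
```

```text
t 1.05 cur base [ -38.6 -628.3  411.4] shift mm [ 750.5 -228.5   12.2] turn -20.0 F [0.86 0.01 0.86] gap -0.004 tz [ 0.     0.001 -1.   ]
[ 0.31417509 -0.418904    0.58436767]
```

{"name": "servo_tool", "arguments": {
  "rows": [
    [[45, -14, 0], -5, -1],
    [[90, -28, 0], -10, -1],
    [[135, -42, 0], -15, -1],
    [[180, -56, 0], -20, -1],
    [[225, -70, 0], -20, -1],
    [[270, -83, 0], -20, -1],
    [[315, -96, 0], -20, -1],
    [[360, -110, 0], -20, -1]
  ]
}}

```text
t: 1.85
tcp_pos: [0.4327, -0.0597, 0.585]
tool_rot: [0.795, 0.606, 0.001, -0.0]
force: [1.3, -0.9, 0.6]
finger_gap: 0.003
```

```bash
python3 -c "
from h import *
go([.003,.155,.26])"
```

```text
t 1.85 cur base [ -19.3 -250.6  412. ] shift mm [405.5  22.3 152.4] turn 0.0 F [ 1.27 -0.9   0.6 ] gap 0.003 tz [ 0.001  0.001 -1.   ]
```

{"name": "servo_tool", "arguments": {
  "rows": [
    [[50, 3, 0], 0, -1],
    [[100, 6, 0], 0, -1],
    [[150, 9, 0], 0, -1],
    [[200, 12, 0], 0, -1],
    [[250, 14, 0], 0, -1],
    [[300, 17, 0], 0, -1],
    [[350, 20, 0], 0, -1],
    [[405, 22, 30], 0, -1]
  ]
}}

```text
t: 2.65
tcp_pos: [0.558, 0.3152, 0.5653]
tool_rot: [0.795, 0.607, 0.005, 0.001]
force: [0.3, -0.0, -0.0]
finger_gap: -0.002
```

{"name": "servo_tool", "arguments": {
  "rows": [
    [[10, 0, 40], 0, -1],
    [[10, 0, 80], 0, -1],
    [[10, 0, 110], 0, -1],
    [[10, 0, 120], 0, -1],
    [[10, 0, 120], 0, -1]
  ]
}}

```text
t: 3.15
tcp_pos: [0.5615, 0.3251, 0.4437]
tool_rot: [0.795, 0.607, 0.003, 0.001]
force: [0.3, 0.2, 0.1]
finger_gap: -0.003
```

```bash
python3 -c "
from h import *
go([.003,.155,.22]);
a=snapshot('scene');cv2.imwrite('pics/s1.png',cv2.resize(a['image'][140:300,200:400],None,fx=4,fy=3.7))
b=snapshot('top');cv2.imwrite('pics/t1.png',cv2.resize(b['image'][110:270,210:410],None,fx=4,fy=3.7))"
```

```text
t 3.15 cur base [  3.5 154.9 270.7] shift mm [-0.2 -0.7 50.7] turn 0.1 F [0.25 0.18 0.07] gap -0.003 tz [ 0.005  0.002 -1.   ]
```

View pics/s1.png

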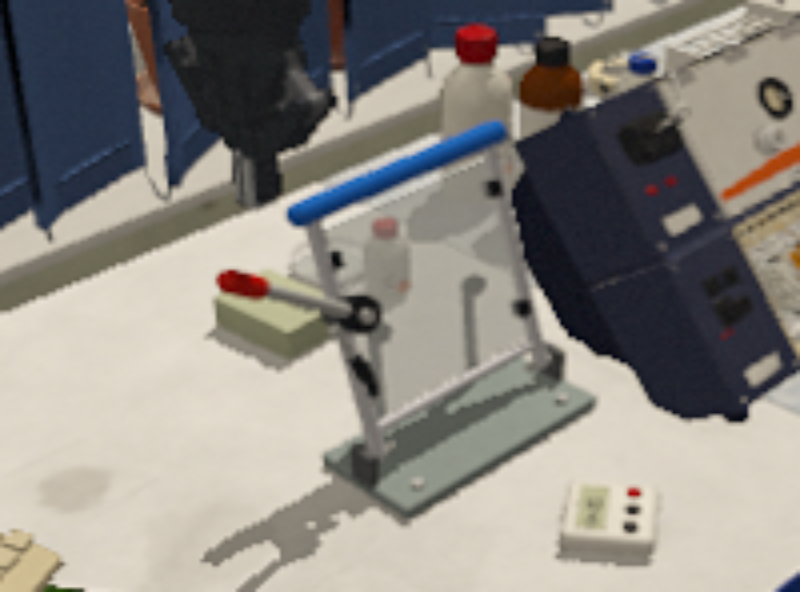

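The closed fingertip at (260,200) in the crop stands above the leg's middle (295,290). Next I descend gently along the leg's plane.

{"name": "servo_tool", "arguments": {
  "rows": [
    [[2, -1, 25], 0, -1],
    [[2, -1, 42], 0, -1],
    [[2, -2, 50], 0, -1],
    [[2, -3, 55], 0, -1],
    [[2, -4, 60], 0, -1],
    [[2, -6, 65], 0, -1],
    [[2, -7, 70], 0, -1],
    [[2, -9, 75], 0, -1]
  ]
}}

```text
t: 4.05
tcp_pos: [0.5551, 0.3299, 0.3722]
tool_rot: [0.795, 0.607, 0.006, 0.002]
force: [0.5, 0.4, 2.0]
finger_gap: -0.001
```

```bash
python3 -c "
from h import *
go([-.012,.155,.16]);
b=snapshot('top');cv2.imwrite('pics/t1.png',cv2.resize(b['image'][110:270,210:410],None,fx=4,fy=3.7))
a=snapshot('scene');cv2.imwrite('pics/s2.png',cv2.resize(a['image'][160:260,220:345],None,fx=6,fy=6))"
```

```text
t 4.05 cur base [ -2.8 158.6 199.2] shift mm [-4.  -9.6 39.1] turn 0.1 F [0.45 0.41 1.96] gap -0.001 tz [ 0.013  0.005 -1.   ]
```

View pics/s2.png

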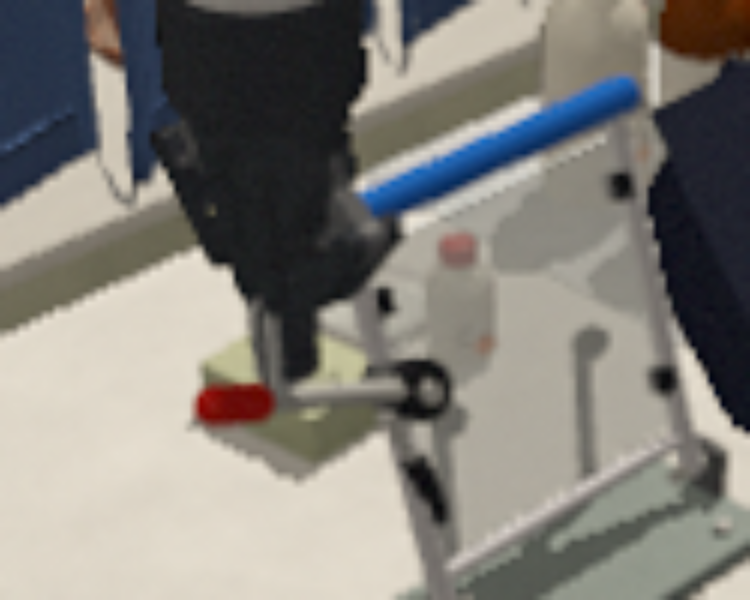

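The fingertip at (290,380) in the crop sits squarely on the leg just inside the red foot (235,403), and the leg is moving at about 2 N.

{"name": "servo_tool", "arguments": {
  "rows": [
    [[-1, -1, 6], 0, -1],
    [[-1, -3, 12], 0, -1],
    [[-1, -5, 18], 0, -1],
    [[-1, -7, 24], 0, -1],
    [[-2, -8, 30], 0, -1],
    [[-2, -10, 36], 0, -1],
    [[-2, -12, 42], 0, -1],
    [[-3, -14, 48], 0, -1]
  ]
}}

```text
t: 4.95
tcp_pos: [0.5404, 0.3307, 0.3221]
tool_rot: [0.795, 0.607, 0.005, 0.002]
force: [0.4, 0.7, 1.3]
finger_gap: 0.001
```

{"name": "servo_tool", "arguments": {
  "rows": [
    [[-1, -2, 5], 0, -1],
    [[-1, -3, 10], 0, -1],
    [[-2, -5, 15], 0, -1],
    [[-2, -6, 20], 0, -1]
  ]
}}

```text
t: 5.35
tcp_pos: [0.5338, 0.3302, 0.3012]
tool_rot: [0.795, 0.607, 0.004, 0.001]
force: [0.0, 0.1, 0.3]
finger_gap: 0.002
```

```bash
python3 -c "
from h import *
go([-.025,.155,.11]);
a=snapshot('scene');cv2.imwrite('pics/s3.png',cv2.resize(a['image'][160:285,220:360],None,fx=4,fy=4))"
```

```text
t 5.35 cur base [-24.2 152.6 128.2] shift mm [ 2.2 -1.  18.2] turn 0.1 F [0.01 0.15 0.35] gap 0.002 tz [ 0.008  0.002 -1.   ]
```

View pics/s3.png

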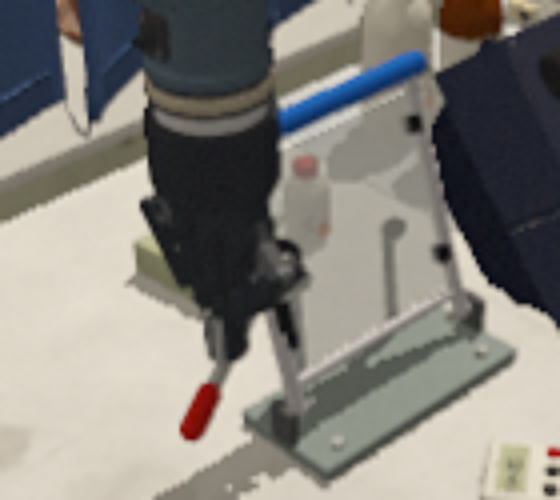

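The leg is now past centre, with the foot at (200,410) in the crop and pointing steeply down. I back off to let it snap.

{"name": "servo_tool", "arguments": {
  "rows": [
    [[5, 0, -5], 0, -1],
    [[15, 0, -20], 0, -1],
    [[25, 0, -60], 0, -1],
    [[25, 0, -100], 0, -1],
    [[25, 0, -140], 0, -1]
  ]
}}

```text
t: 5.9
tcp_pos: [0.5393, 0.3546, 0.4424]
tool_rot: [0.795, 0.607, 0.004, 0.001]
force: [0.2, 0.1, 0.3]
finger_gap: -0.004
```

```bash
python3 -c "
from h import *
go([.056,0,.30]);
a=snapshot('scene');cv2.imwrite('pics/s4.png',cv2.resize(a['image'][160:285,220:360],None,fx=4,fy=4))"
```

```text
t 5.9 cur base [-25.5 177.6 269.4] shift mm [-177.7   81.3  -30.8] turn 0.1 F [0.23 0.11 0.28] gap -0.004 tz [ 0.007  0.003 -1.   ]
```

View pics/s4.png

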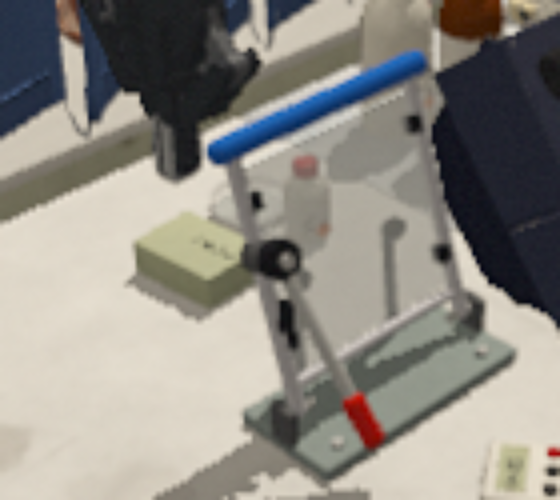

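The leg is fully down, foot at (365,420) in the crop, and the shield still leans back. Now to the rail.

{"name": "servo_tool", "arguments": {
  "rows": [
    [[-5, 0, -35], 0, -1],
    [[-50, 20, -35], 0, 0],
    [[-95, 45, -35], 0, 1],
    [[-140, 65, -35], 0, 1],
    [[-178, 81, -35], 0, 1],
    [[-178, 81, -35], 0, 1],
    [[-178, 81, -35], 0, 1],
    [[-178, 81, -35], 0, 1]
  ]
}}

```text
t: 6.75
tcp_pos: [0.5711, 0.1628, 0.4851]
tool_rot: [0.794, 0.607, 0.011, 0.003]
force: [0.7, 0.4, -0.7]
finger_gap: 0.998
```

```bash
python3 -c "
from h import *
go([.056,0,.216],.155);
b=snapshot('top');cv2.imwrite('pics/t5.png',cv2.resize(b['image'][110:270,210:410],None,fx=4,fy=3.7))
a=snapshot('scene');cv2.imwrite('pics/s5.png',np.hstack([cv2.resize(a['image'][130:285,230:360],(400,477)),cv2.resize(b['image'][110:265,250:380],(400,477))]))"
```

```text
t 6.75 cur base [ 57.7   2.6 330.1] shift mm [ -4.2  -3.8 114. ] turn 0.2 F [ 0.68  0.35 -0.73] gap 0.998 tz [ 0.021  0.009 -1.   ]
```

View pics/s5.png

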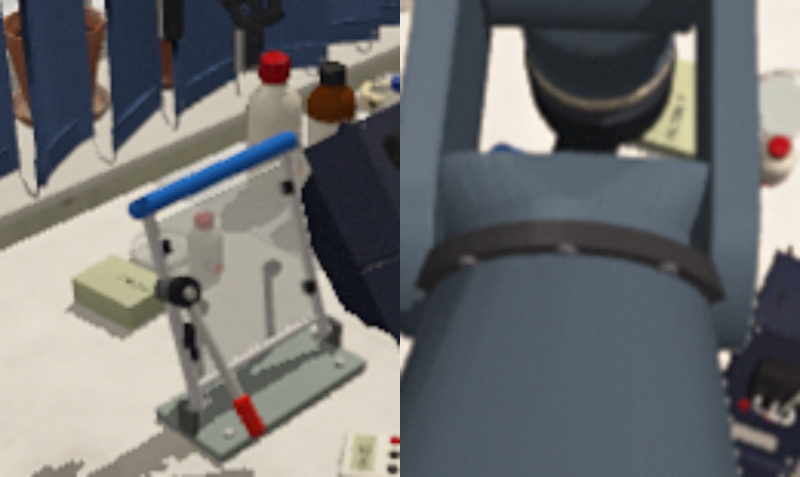

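The left half shows the open fingers at (250,15), above the rail middle (215,175); the right half is blocked by the arm. Descend.

{"name": "servo_tool", "arguments": {
  "rows": [
    [[-2, -2, 30], 0, 1],
    [[-3, -3, 60], 0, 1],
    [[-3, -3, 80], 0, 1],
    [[-3, -3, 80], 0, 1]
  ]
}}

```text
t: 7.25
tcp_pos: [0.5676, 0.1632, 0.4017]
tool_rot: [0.793, 0.609, 0.008, 0.001]
force: [0.1, 0.3, -0.2]
finger_gap: 1.003
```

```bash
python3 -c "
from h import *
go([.056,0,.216],.155);
a=snapshot('scene');cv2.imwrite('pics/s6.png',cv2.resize(a['image'][120:220,240:365],None,fx=6,fy=6))"
```

```text
t 7.25 cur base [ 53.2   1.6 246.7] shift mm [-2.   2.4 30.7] turn 0.3 F [ 0.13  0.32 -0.2 ] gap 1.003 tz [ 0.014  0.008 -1.   ]
```

View pics/s6.png

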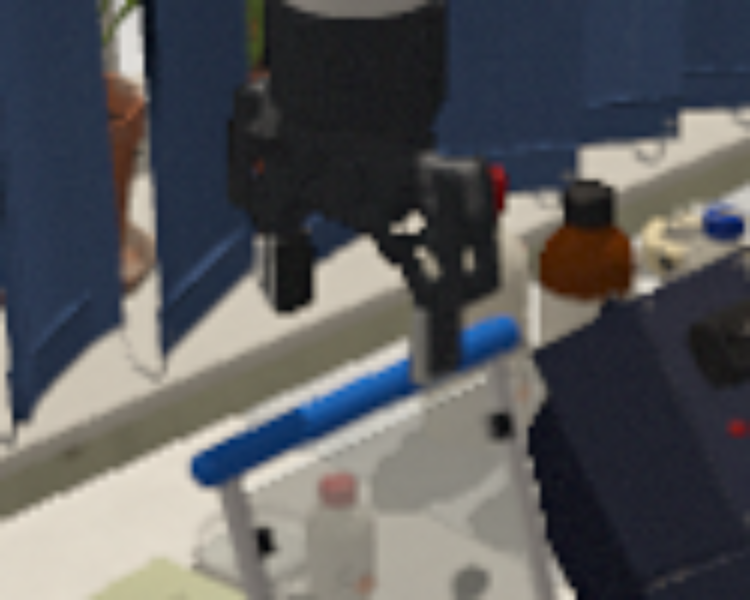

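The front finger at (435,350) is before the rail and the rear finger at (285,290) behind it, so they straddle it. Go down, then close.

{"name": "servo_tool", "arguments": {
  "rows": [
    [[-1, 2, 16], 0, 1],
    [[-2, 2, 31], 0, 1],
    [[-2, 2, 31], 0, 1],
    [[-2, 2, 31], 0, 0.2],
    [[-2, 2, 31], 0, -0.2],
    [[-2, 2, 31], 0, -0.5],
    [[-2, 2, 31], 0, -0.8],
    [[-2, 2, 31], 0, -1]
  ],
  "force": 30
}}

```text
t: 8.1
tcp_pos: [0.5704, 0.1609, 0.3733]
tool_rot: [0.794, 0.608, 0.01, 0.002]
force: [-0.7, 0.1, 1.6]
finger_gap: 0.193
```

{"name": "servo_tool", "arguments": {
  "rows": [
    [[0, 0, 0], 0, -1],
    [[0, 0, 0], 0, -1],
    [[0, 0, 0], 0, -1]
  ]
}}

```text
t: 8.4
tcp_pos: [0.5704, 0.1609, 0.3733]
tool_rot: [0.794, 0.608, 0.01, 0.002]
force: [-0.4, 0.1, 1.3]
finger_gap: 0.198
```

```bash
python3 -c "
from h import *
go([.0,0,.224],.155);
a=snapshot('scene');cv2.imwrite('pics/s7.png',cv2.resize(a['image'][120:285,235:365],None,fx=3.6,fy=3.6))"
```

```text
t 8.4 cur base [ 57.2   0.5 218.4] shift mm [ -0.1 -57.1  -6.5] turn 0.3 F [-0.38  0.15  1.32] gap 0.198 tz [ 0.018  0.009 -1.   ]
```

View pics/s7.png

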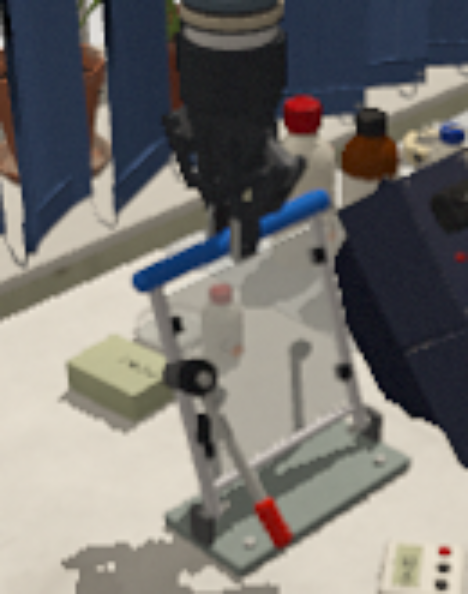

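Gap 0.198 × 85 mm ≈ 17 mm, matching the 18 mm rail, and the rail is between the pads at (235,240). Now swing along the 190 mm arc.

{"name": "servo_tool", "arguments": {
  "rows": [
    [[0, -4, -1], 0, -1],
    [[0, -8, -2.4], 0, -1],
    [[0, -13, -3.8], 0, -1],
    [[0, -18, -5], 0, -1],
    [[0, -23, -6], 0, -1],
    [[0, -28, -6.9], 0, -1],
    [[0, -33, -7.7], 0, -1],
    [[0, -37, -8.2], 0, -1]
  ]
}}

```text
t: 9.25
tcp_pos: [0.5346, 0.1706, 0.382]
tool_rot: [0.794, 0.608, 0.011, 0.003]
force: [2.5, -0.8, 5.2]
finger_gap: 0.196
```

```bash
python3 -c "
from h import *
go([.0,0,.226],.155)"
```

```text
t 9.25 cur base [ 20.4   0.4 227. ] shift mm [ -0.3 -20.5   0.7] turn 0.3 F [ 2.47 -0.84  5.16] gap 0.196 tz [ 0.021  0.009 -1.   ]
```

{"name": "servo_tool", "arguments": {
  "rows": [
    [[0, -4, -0.6], 0, -1],
    [[0, -8, -1], 0, -1],
    [[0, -12, -1.2], 0, -1],
    [[0, -15, -1.3], 0, -1],
    [[0, -18, -1.3], 0, -1],
    [[0, -19, -1.3], 0, -1],
    [[0, -19, -1.3], 0, -1],
    [[0, -19, -1.3], 0, -1]
  ]
}}

```text
t: 10.05
tcp_pos: [0.5161, 0.1756, 0.3829]
tool_rot: [0.794, 0.608, 0.011, 0.002]
force: [2.0, 0.8, 4.1]
finger_gap: 0.193
```

{"name": "servo_tool", "arguments": {
  "rows": [
    [[0, 0, 0], 0, -1],
    [[0, 0, 0], 0, -1],
    [[0, 0, 0], 0, -1],
    [[0, 0, 0], 0, -1]
  ]
}}

```text
t: 10.45
tcp_pos: [0.5161, 0.1756, 0.3829]
tool_rot: [0.794, 0.608, 0.011, 0.002]
force: [1.6, 0.4, 5.0]
finger_gap: 0.197
```

```bash
python3 - <<'E'
from h import *
go([.0,0,.224],.155)
s=snapshot('scene');b=snapshot('top')
m=comp(s,(100,150,100),(118,255,255),(255,165,345,215));m=m[(abs(pts(s,m)[:,2]-.225)<.03)]
P=pts(s,m);B=np.array([base(p) for p in P])
print(len(m),"rail bx,z med (front-top surface)",np.median(B,0),B.min(0),B.max(0))
# compare: at start scene depth mean
P0=np.array([.5674,.1695,.2177]);print("start surface",base(P0))
for uv in((352,280),):print("timer",pts(s,uv))
print("bottle",pts(b,(371,160)),'timer',pts(b,(289,261)))
cv2.imwrite('pics/s8.png',np.hstack([cv2.resize(s['image'][120:285,235:365],(390,495)),cv2.resize(b['image'][110:275,250:380],(390,495))]))
E
```

```text
t 10.45 cur base [  1.2   0.4 227.9] shift mm [-0.4 -1.2  3.9] turn 0.3 F [1.6  0.36 4.95] gap 0.197 tz [ 0.02   0.009 -1.   ]
181 rail bx,z med (front-top surface) [-0.0060871   0.01445541  0.22654586] [-0.03985982 -0.13023639  0.19552247] [0.04537048 0.09283758 0.25406762]
start surface [0.0496091 0.005861  0.2177   ]
timer [[0.37506619 0.22477858 0.01644763]]
bottle [[0.66807351 0.03417335 0.06658869]] timer [[0.36500263 0.1558053  0.68190913]]
```

View pics/s8.png

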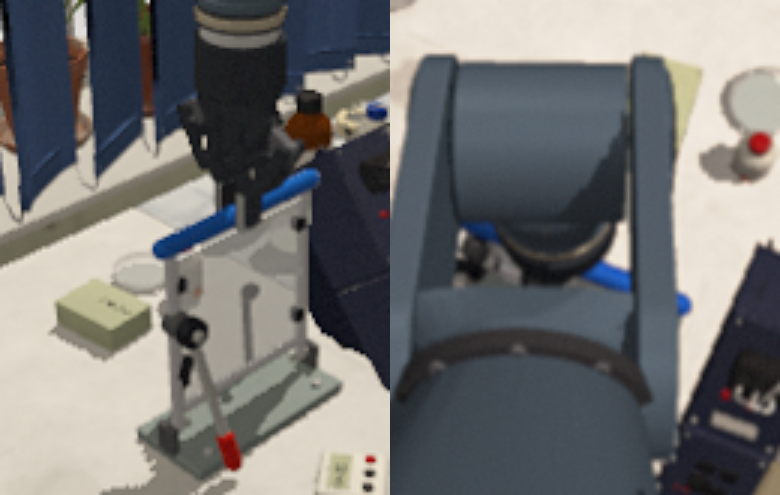

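The shield stands upright with vertical posts. The rail runs (165,245)–(315,180) between the pads, the leg is down with its foot at (230,450), and the bottle is unmoved. The rail moved 55.7 mm (expected 56), so the shield angle is about 0.30.

```bash
python3 -c "
from station import *
print(sense()['qd'].round(4));print(sign_off())"
```

```text
[-0.0002  0.0001 -0.0005  0.0012  0.0004 -0.0002]
the job is handed in; nothing more can be done
None
```

I handed the job in at 10.45 s of robot time, with the gripper holding the rail and the shield upright and still. `sign_off()` gave no verdict.

- **Leg:** I pressed it down past centre with the closed fingertip. The force readings after each press were about 2 N or less. After I backed off, the picture showed the leg fully down and the shield still leaning back on its rests.
- **Rail and swing:** I gripped the rail's middle at 30 N; the gap read about 17 mm against the 18 mm rail. I then swung the shield up along its 190 mm arc.
- **Tilt:** The rail had moved 55.7 mm (56 expected), which puts the shield angle near 0.30. The last picture showed the posts vertical and the leg down.
- **Hold:** The grasp point was about 8 mm above the rail's centre, within the 35 mm allowed, and the arm joints were at rest.
- **Bystanders:**
  - The bottle measured the same as at the start, within 1 mm.
  - The timer was clear in the scene camera view and looked in place. The arm blocked it from above, so the top-view reading there was invalid.
  - The beaker also looked in place, but I did not measure it.
- **Unexplained:** The tool read about 5 N of upward force while holding. I put this down to a height mismatch of a few millimetres and did not check it further.

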